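Fit the lens collar to the hand lamp

ROBOT

A 6-joint arm with a two-finger parallel gripper is mounted at the origin on a cart in front of the work surface, level with it; the furniture and walls round the work are solid. World frame = base frame: x ahead of the robot, y to its left, z up, the work surface at z = 0. Lengths are in m, angles in rad, forces in N, time in s.
With the tool pointing down it reaches from about 0.3 to 0.875 m from the base axis. Payload 6.4 kg.
Tool frame: the origin (TCP) lies where the fingers leave the gripper's body, on its centre line; the fingertips stand 64 mm ahead of it and the grasp point (between the pads) lies 45 mm ahead of it; z points along the fingers, y is the line along which they close (so a half turn about z gives the same grasp; the last joint's range is limited). The gripper opens to 88 mm and grips with 3 to 60 N. Pads are 18 mm wide; open, the fingers measure 123 mm over their backs; the gripper's body (75 mm by 187 mm) begins 45 mm behind the grasp point.
Start: joints at [1.079, 0.181, 1.607, -0, 1.354, -0.206], TCP at [0.162, 0.552, 0.303] pointing down, gripper open.
Joint ranges: [-2.99, 2.99], [-0.89, 2.07], [0.3, 2.58], [-1.14, 4.28], [0, 2.63], [-3.12, 3.12]. Speed limits (rad/s): [2.57, 2.57, 3.01, 3.14, 3.14, 3.14].

INTERFACE

Orientations are given as a 3x3 rotation matrix whose columns are the frame's x, y, z axes.
In Python, from cell import state, vision, workorder gives the robot as it stands. The module is installed in compiled form; this text tells all that it offers.
- The arm moves only by the tool send_rows, never from a script. Its argument "steps" is a list of rows, each an object with "angular": the turn, a rotation vector about the tool's x, y, z in rad, a list of three; "dp": the shift along the tool's x, y, z in mm, a list of three; "hand": the closure, from 0 (fully open) to 1 (shut). A call has 1 to 10 rows; each row shifts and turns the commanded pose from where the row before left it, along the tool's axes as they then stand; what a row does not reach is not made up. A row lasts 1/12 s, in which the tool goes at most 41.7 mm and 7.16 degrees, less where a joint would pass 70% of its speed; a pose out of reach is approached as far as the arm can. A call is refused whole if a number of a shift passes 41.7 or a number of a turn 0.125, either way. A call with a gripper value outside its range is refused whole. The fingers move at their own pace and stop on an object; the grip force is fixed at half the most. Time passes only in rows, so rows that do not move let the fingers close. It gives the time, the measured TCP pose, the force, the opening and the grip force at its end, in the units of the state.
- state(): the state, without advancing time (a new reading comes with each control period).
- vision.get_image(name): name is "side" or "top" or "wrist"; returns a dict with "image" (400x640x3 uint8, blue, green, red), "fx", "fy", "cx", "cy" (pixels), "view" (4x4, takes a point from world to camera coordinates); the wrist camera has in their place "hand_eye" (4x4, takes a point from camera to tool coordinates, whose origin is the TCP and whose axes are the flange's). Camera axes: x right, y down, z forward; pixel columns grow to the right and rows downward; lengths in m; the calibration is good to about 2 mm. A picture is of the moment at which its call begins: read the wrist's pose just before it. There is no depth.
- workorder.finish_job(): hands the job in; it is judged then, once.
The state is a dict: "t": time; "joint_positions": joint angles; "dq": joint speeds; "tau": joint torques, N m; "ee_pos": TCP position; "tcp_rot": TCP orientation; "ft_force": force on the tool from outside, world axes, zero at the start; "moment": the same for the moment, N m; "width": finger opening in m; "finger_force": force on a finger pad.
Only numpy, scipy, OpenCV 4.12 (cv2) and the standard library are available. Lean on these libraries where they do the work, as an engineer would, in place of code of your own. Each camera call takes 0.05 s, during which the arm holds its last target. There are 200 camera calls.

TASK

Fold both long flaps of the small carton right back, then take out the knurled lens collar, keeping it lens up, and set it on the lamp head that is clamped in the bench vise. Turn it until the keyways hidden inside it drop over the lamp's pins, push it fully home against the spring, and finish while still holding it pushed home, so that a colleague can put in its grub screws. Leave the bottle, the solder spool and the short screwdriver where they are.

Things in the scene. Friction and masses are not known exactly. Their poses are not given: they have to be found in the camera images.
- carton: Small cardboard shipping carton fixed to the table, 170 (x) x 136 (y) x 58 mm high, walls 3 mm; origin at the centre of its underside, z up. The raised floor inside lies 10 mm above the origin, with a rail 12 mm wide and 10 mm high on it along each long wall. The two short end flaps (at +x and -x) are already folded out and down; the two long flaps lean inward over the contents.
- flap_left (a joint): Long flap on the carton's +y rim, rad: 0 = flat over the carton, 1.57 = upright, 3.0 = folded right back outward (stop). It is 166 mm long, 56 mm deep, 3 mm thick; its hinge runs along x at y = +67 mm, 59 mm above the carton's origin. It starts ajar, leaving a gap of 55 mm or more to the other flap's edge, and stays where it is left (slight hinge friction).
- flap_right (a joint): Long flap on the carton's -y rim, the same size: 0 = flat over the carton, 1.57 = upright, 3.0 = folded right back outward (stop). Its hinge runs along x at y = -67 mm, 59 mm above the carton's origin. It starts ajar and stays where it is left.
- collar: Round aluminium collar with straight knurling, 56 mm across, 31 mm high, about 90 g, closed on top by a lens; stands lens up in the carton. Origin at the centre of its underside, z up. Bore 42.5 mm across, 26.5 mm deep. Four keyways in the bore, 11 mm wide and 16 mm high from the underside, every 90 degrees in line with its x and y axes, hidden from outside. Grasp it across the knurling.
- lamp_seat (a point): Centre of the shoulder (49 mm across) of the black round lamp head, upright in a grey bench vise fixed to the table; 78 mm above the table, z up. x and y are the vise's (screw to +y, jaws up to 48 mm above the table), not the lamp's. Fully home, the collar's underside lies on this shoulder and the spring inside pushes up with 9 N. The lamp does not turn in the vise under ordinary forces.
- lamp_spigot (a point): Centre of the top of the lamp's spigot, 22 mm above the shoulder: 40 mm across, top edge chamfered 3 mm. A sprung reflector stands out of it, 31 mm across, its rim 31.5 mm above the shoulder; it carries the collar from 5 mm above home downward. Axes as lamp_seat's.
- lamp_pins (a point): On the spigot's axis at the height of its four pins, 11 mm above the shoulder. The pins, 4.5 mm thick, stick out every 90 degrees to 47 mm across; their angle differs each time and is not given here. Off the keyways, the collar rests on the pins with its underside 13 mm above the shoulder; within about 8 degrees of right it drops over them. At most 90 degrees of turning is needed.
- cleaner_bottle: Bystander: white dropper bottle, 34 mm across, 113 mm high, standing; origin at the centre of its underside.
- solder_spool: Bystander: spool of solder, 52 mm across, 34 mm high, standing on its flange; origin at the centre of its underside.
- screwdriver_stub: Bystander: short screwdriver, 86 mm long, lying on the table; origin under its middle.

How it is judged:
By the outcome, as a careful person would: the job done as asked, in the order asked, and still so for the second after the job is handed in, while the arm keeps its last pose, push and grip.
It also fails if it takes over 72 s, if anything falls off the work surface, if the arm or the gripper's body presses on something with over 40 N, if the wrist force passes 120 N, or if a joint passes its speed limit or range.

## Working session

There is one attempt and no reset: what is moved stays moved. The work goes in short steps, Python scripts to look and compute and a tool call to move; the robot and the scene stay as the last step left them, time stands still between calls to the robot, and variables do not carry over. Pictures are saved under pics/ and viewed, at most 10 in all, crops included, and the job is handed in when it is done.

Besides the shell and the picture viewer there is one more tool, called as name(argument=value, ...), one argument or row to a line, values as JSON. send_rows: Moves the arm, as the interface text tells. Its arguments: {"type":"object","properties":{"steps":{"type":"array","items":{"type":"object","properties":{"angular":{"type":"array","items":{"type":"number"}},"dp":{"type":"array","items":{"type":"number"}},"hand":{"type":"number"}}}}},"required":["steps"]}

```bash
mkdir -p pics
cat > h.py <<'E'
import numpy as np,cv2
from cell import state,vision,workorder
def ray(im,u,v,s=None):
    if 'view' in im: M=np.linalg.inv(np.array(im['view']))
    else:
        T=np.eye(4);T[:3,:3]=s['tcp_rot'];T[:3,3]=s['ee_pos'];M=T@np.array(im['hand_eye'])
    d=M[:3,:3]@np.array([(u-im['cx'])/im['fx'],(v-im['cy'])/im['fy'],1]);return M[:3,3],d
def atz(im,u,v,z,s=None):
    o,d=ray(im,u,v,s);return o+d*(z-o[2])/d[2]
def proj(im,p,s=None):
    if 'view' in im: V=np.array(im['view'])
    else:
        T=np.eye(4);T[:3,:3]=s['tcp_rot'];T[:3,3]=s['ee_pos'];V=np.linalg.inv(T@np.array(im['hand_eye']))
    c=V[:3,:3]@np.array(p)+V[:3,3];return im['fx']*c[0]/c[2]+im['cx'],im['fy']*c[1]/c[2]+im['cy']
E
python3 - <<'E'
from h import *
np.set_printoptions(precision=4,suppress=True)
s=state();print(s)
a=[]
for n in ['top','side']:
    im=vision.get_image(n);cv2.imwrite(f'pics/{n}0.png',im['image']);print(n,im['fx'],im['cx'],im['cy'],np.array(im['view']))
im=vision.get_image('wrist');cv2.imwrite('pics/w0.png',im['image']);print(im['fx'],im['cx'],im['cy'],np.array(im['hand_eye']))
E
```

```text
{'t': 0.0, 'joint_positions': array([ 1.0787,  0.1816,  1.608 ,  0.    ,  1.3538, -0.2063]), 'dq': array([ 0.001 , -0.0015,  0.001 ,  0.0015, -0.0004, -0.0009]), 'tau': array([  0.002 , -43.3885, -34.1841,   0.0703,   0.0389,  -0.0002]), 'ee_pos': array([0.1619, 0.5513, 0.3018]), 'tcp_rot': array([[-0.9594,  0.2819, -0.0008],
       [ 0.2819,  0.9594, -0.0015],
       [ 0.0004, -0.0017, -1.    ]]), 'ft_force': array([ 0.8323, -1.1244, -0.3208]), 'moment': array([-0.0082, -0.0326, -0.0201]), 'finger_force': 0.0, 'width': 0.08806057647371526}
top 416.0234715324031 319.6268123033113 204.81617492150835 [[-0.0042 -0.9996 -0.0291  0.2584]
 [-0.9864  0.0089 -0.1644  0.5363]
 [ 0.1646  0.028  -0.986   0.8443]
 [ 0.      0.      0.      1.    ]]
side 424.6003088505594 322.27280030914795 196.755779397371 [[-0.7035 -0.7107  0.0024  0.5468]
 [-0.6028  0.595  -0.5316  0.2424]
 [ 0.3763 -0.3754 -0.847   0.7994]
 [ 0.      0.      0.      1.    ]]
309.95106715146795 322.4942210671012 205.0313556665877 [[ 0.0006 -0.9563 -0.2923  0.0756]
 [ 1.      0.0004  0.0004  0.0011]
 [-0.0003 -0.2923  0.9563 -0.0817]
 [ 0.      0.      0.      1.    ]]
```

View pics/top0.png

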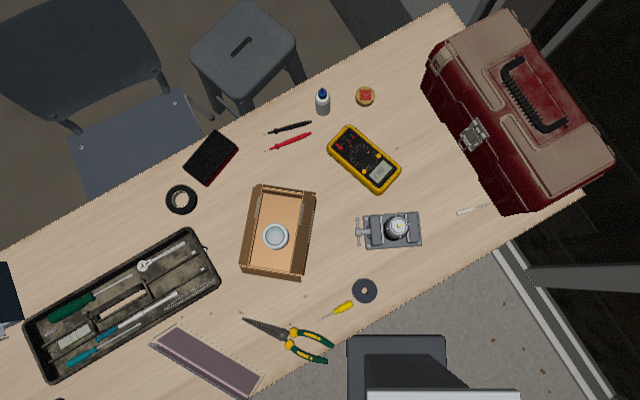

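View pics/side0.png

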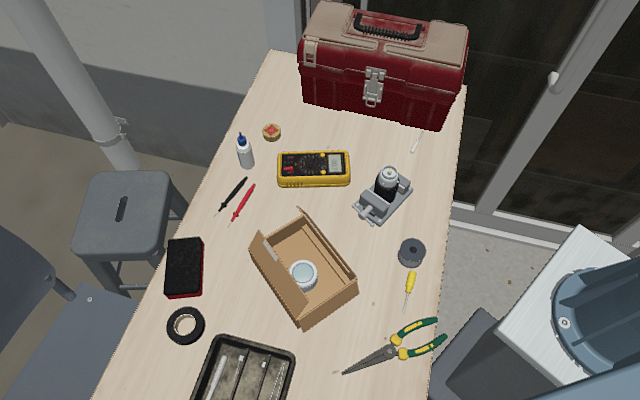

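The overview shows the carton at about (278,232), collar lens (276,236), and lamp (397,228) in the top view. In the side view the lens is at (303,275) and the lamp at (390,175). The spool is at (365,291) and the screwdriver at (340,310). A zoomed crop will give better pixels.

Run:
```python
import cv2,numpy as np
t=cv2.imread('pics/top0.png');s=cv2.imread('pics/side0.png')
r=lambda c,w,h:cv2.resize(c,(w,h),interpolation=cv2.INTER_CUBIC)
A=r(t[170:290,230:330],400,480-0) # 4x
A=A[:480]
B=r(s[195:335,240:365],400,448)
o=np.zeros((600,800,3),np.uint8);o[:480,:400]=A
o[:448,400:]=B
o[450:600,400:600]=r(t[200:260,350:430],200,150)
o[450:600,600:800]=r(s[160:235,345:420],200,150)[:150,:200]
cv2.imwrite('pics/m1.png',o)
```

```text
(no output)
```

View pics/m1.png

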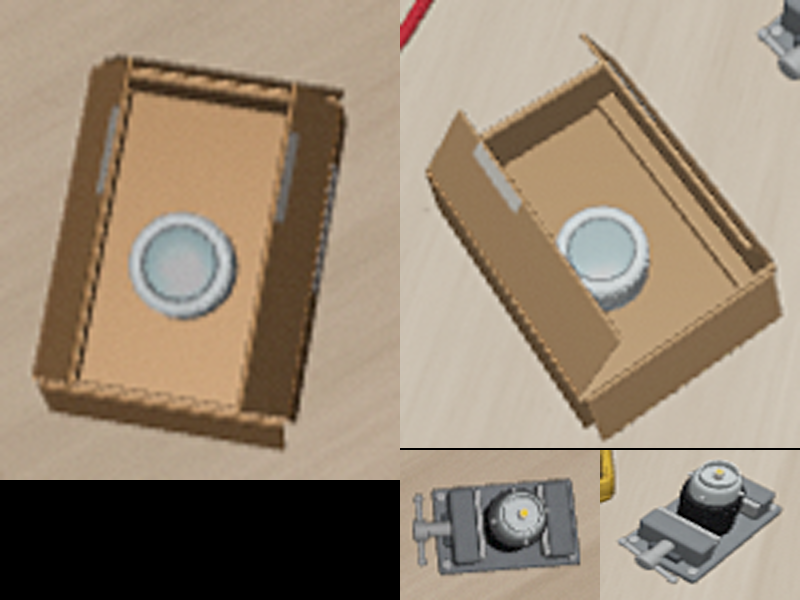

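Crop results in top-view pixels: the left flap hinge runs (239,264)–(254,187), the right flap hinge (304,275)–(316,199), and the lens centre is (275.5,235.5). The yellow LED of the lamp is at (399,225) in top and (389,172.5) in side. Next I fit the carton pose and flap angles and triangulate.

```bash
cat > fit.py <<'E'
from h import *
from scipy.optimize import least_squares
np.set_printoptions(precision=4,suppress=True)
T=vision.get_image('top');S=vision.get_image('side')
a=lambda x,y:(230+x/4,170+y/4); b=lambda x,y:(240+(x-400)/3.2,195+y/3.2)
obs=[(T,'L',0,-1,a(36,376)),(T,'L',0,1,a(95,66)),(T,'L',1,-1,a(76,381)),(T,'L',1,1,a(131,58)),
(T,'R',0,-1,a(297,420)),(T,'R',0,1,a(344,117)),(T,'R',1,-1,a(240,410)),(T,'R',1,1,a(296,85)),
(S,'L',0,1,b(430,172)),(S,'L',0,-1,b(588,425)),(S,'L',1,1,b(461,112)),(S,'L',1,-1,b(618,346))]
def pt(p,f,e,sx):
    x,y,w,l,r=p;th=l if f=='L' else r;sg=1 if f=='L' else -1
    q=np.array([sx*.083,sg*(.067-e*.056*np.cos(th)),.059+e*.056*np.sin(th)])
    return np.array([x+np.cos(w)*q[0]-np.sin(w)*q[1],y+np.sin(w)*q[0]+np.cos(w)*q[1],q[2]])
res=lambda p:np.concatenate([np.array(proj(im,pt(p,f,e,sx)))-uv for im,f,e,sx,uv in obs])
r=least_squares(res,[.4,.35,-.15,1,1]);print(r.x,r.fun.reshape(-1,2))
print('collar',atz(T,275.5,235.5,.041),atz(S,303,274.5,.041))
o1,d1=ray(T,398.8,225.2);o2,d2=ray(S,389.2,172.5)
k=np.linalg.lstsq(np.c_[d1,-d2],o2-o1,rcond=None)[0];print('lamp',o1+d1*k[0],o2+d2*k[1])
print('spool',atz(T,365,291,.034),'driver',atz(T,340,310,.01),'bottle',atz(T,322,95,.11))
E
python3 fit.py
```

```text
[ 0.4812  0.3445 -0.1669  1.0484  1.2102] [[-0.7393  1.1035]
 [-0.5624  1.3953]
 [-2.3319  1.6433]
 [-0.5411  0.6033]
 [-2.6159  0.6927]
 [-1.1901 -1.7213]
 [-0.3156  1.6161]
 [ 0.0345  0.0102]
 [ 0.6045  0.5187]
 [-1.2611 -7.8378]
 [ 0.3576  0.1115]
 [ 1.9273 -1.0158]]
collar [0.4733 0.3499 0.041 ] [0.4708 0.3551 0.041 ]
lamp [0.4862 0.0965 0.1041] [0.4873 0.097  0.1042]
spool [0.3559 0.1606 0.034 ] driver [0.3152 0.2132 0.01  ] bottle [0.7598 0.2471 0.11  ]
```

send_rows(
  steps=[
    {"angular": [0, 0, 0.121]},
    {"angular": [0, 0, 0.121]},
    {"angular": [0, 0, 0.121]},
    {"angular": [0, 0, 0.121]},
    {"angular": [0, 0, 0.121]},
    {"angular": [0, 0, 0.121]},
    {"angular": [0, 0, 0.121]},
    {"angular": [0, 0, 0.121]},
    {"angular": [0, 0, 0.121]},
    {"angular": [0, 0, 0.121]},
  ],
)

```text
schema error: expected keys angular, dp, hand
```

send_rows(
  steps=[
    {"angular": [0, 0, 0.121]},
    {"angular": [0, 0, 0.121]},
    {"dp": [-15, 35, 0]},
    {"dp": [-15, 35, 0]},
    {"dp": [-15, 35, 0]},
    {"dp": [-15, 35, 0]},
    {"dp": [-15, 35, 0]},
    {"dp": [-15, 35, 0]},
    {"dp": [-15, 35, 0]},
    {"dp": [-15, 35, 0]},
  ],
)

```text
schema error: expected keys angular, dp, hand
```

send_rows(
  steps=[
    {"dp": [-15, 35, 0]},
    {"dp": [-15, 34, 0]},
    {},
    {},
  ],
)

```text
schema error: expected keys angular, dp, hand
```

All three keys are required in every row.

send_rows(
  steps=[
    {"angular": [0, 0, 0.121], "dp": [0, 0, 0], "hand": 0},
    {"angular": [0, 0, 0.121], "dp": [0, 0, 0], "hand": 0},
    {"angular": [0, 0, 0.121], "dp": [0, 0, 0], "hand": 0},
    {"angular": [0, 0, 0.121], "dp": [0, 0, 0], "hand": 0},
    {"angular": [0, 0, 0.121], "dp": [0, 0, 0], "hand": 0},
    {"angular": [0, 0, 0.121], "dp": [0, 0, 0], "hand": 0},
    {"angular": [0, 0, 0.121], "dp": [0, 0, 0], "hand": 0},
    {"angular": [0, 0, 0.121], "dp": [0, 0, 0], "hand": 0},
    {"angular": [0, 0, 0.121], "dp": [0, 0, 0], "hand": 0},
    {"angular": [0, 0, 0.121], "dp": [0, 0, 0], "hand": 0},
  ],
)

```text
t: 1.08
ee_pos: [0.162, 0.5516, 0.3025]
tcp_rot: [[-0.069, 0.998, -0.0], [0.998, 0.069, -0.0], [-0.0, -0.0, -1.0]]
ft_force: [0.1, 0.6, -0.4]
width: 0.0883
finger_force: 0.0
```

send_rows(
  steps=[
    {"angular": [0, 0, 0.121], "dp": [0, 0, 0], "hand": 0},
    {"angular": [0, 0, 0.121], "dp": [0, 0, 0], "hand": 0},
    {"angular": [0, 0, 0], "dp": [-15, 35, 0], "hand": 0},
    {"angular": [0, 0, 0], "dp": [-15, 35, 0], "hand": 0},
    {"angular": [0, 0, 0], "dp": [-15, 35, 0], "hand": 0},
    {"angular": [0, 0, 0], "dp": [-15, 35, 0], "hand": 0},
    {"angular": [0, 0, 0], "dp": [-15, 35, 0], "hand": 0},
    {"angular": [0, 0, 0], "dp": [-15, 35, 0], "hand": 0},
    {"angular": [0, 0, 0], "dp": [-15, 35, 0], "hand": 0},
    {"angular": [0, 0, 0], "dp": [-15, 35, 0], "hand": 0},
  ],
)

```text
t: 1.92
ee_pos: [0.4195, 0.3855, 0.3027]
tcp_rot: [[0.166, 0.986, -0.0], [0.986, -0.166, 0.0], [0.0, -0.0, -1.0]]
ft_force: [0.8, 0.1, -0.1]
width: 0.0883
finger_force: 0.0
```

send_rows(
  steps=[
    {"angular": [0, 0, 0], "dp": [-15, 35, 0], "hand": 0},
    {"angular": [0, 0, 0], "dp": [-15, 34, 0], "hand": 0},
    {"angular": [0, 0, 0], "dp": [0, 0, 0], "hand": 0},
    {"angular": [0, 0, 0], "dp": [0, 0, 0], "hand": 0},
  ],
)

```text
t: 2.25
ee_pos: [0.4827, 0.3443, 0.3023]
tcp_rot: [[0.17, 0.985, -0.001], [0.985, -0.17, -0.0], [-0.0, -0.001, -1.0]]
ft_force: [0.5, 0.3, -0.1]
width: 0.0885
finger_force: 0.0
```

Run:
```python
from h import *
np.set_printoptions(precision=4,suppress=True)
s=state();im=vision.get_image('wrist');cv2.imwrite('pics/w1.png',im['image'])
print(s['t'],s['ee_pos'],s['tcp_rot'],s['joint_positions'],s['ft_force'])
np.save('w1.npy',dict(ee_pos=s['ee_pos'],tcp_rot=s['tcp_rot']),allow_pickle=True)
```

```text
2.25 [0.4827 0.3443 0.3023] [[ 0.1698  0.9855 -0.0007]
 [ 0.9855 -0.1698 -0.0002]
 [-0.0003 -0.0006 -1.    ]] [0.4196 0.2209 1.5605 0.0001 1.3608 0.5902] [ 0.4868  0.3337 -0.0902]
```

View pics/w1.png

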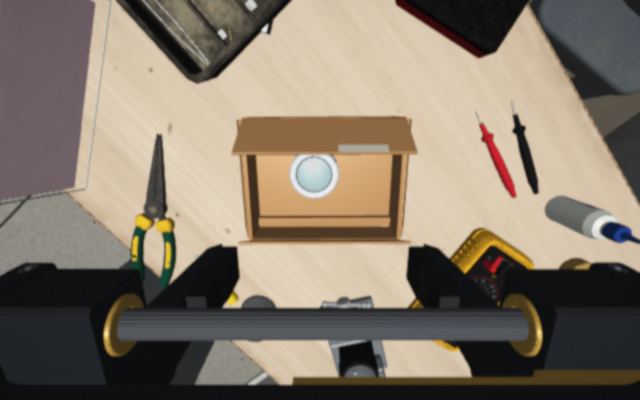

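The wrist view shows the carton level with the tool: left flap spans rows 117–155, right flap edge is near row 241, and the lens is at (315,174). I'll check these numbers against the fit.

Run:
```python
from h import *
np.set_printoptions(precision=4,suppress=True)
s=np.load('w1.npy',allow_pickle=True).item();im=vision.get_image('wrist')
R=np.array(s['tcp_rot'])
def loc(p): return R.T@(np.array(p)-s['ee_pos'])*1000
for u,v,z in [(237,118,.059),(413,118,.059),(233,154,.107),(415,154,.107),(240,241,.059),(410,241,.059),(240,241,.111),(315,174,.041)]:
    p=atz(im,u,v,z,s);print((u,v,z),p,loc(p))
print(atz(im,315,174,.041,s))
```

```text
(237, 118, 0.059) [0.4092 0.4272 0.059 ] [ 69.2753 -86.3119 243.316 ]
(413, 118, 0.059) [0.5844 0.3971 0.059 ] [ 69.3793  91.39   243.2027]
(233, 154, 0.107) [0.4109 0.3968 0.107 ] [ 39.5365 -79.5626 195.3206]
(415, 154, 0.107) [0.5705 0.3694 0.107 ] [ 39.6552  82.3606 195.2174]
(240, 241, 0.059) [0.3791 0.2957 0.059 ] [-65.456  -93.712  243.3612]
(410, 241, 0.059) [0.5696 0.2631 0.059 ] [-65.2367  99.5655 243.238 ]
(240, 241, 0.111) [0.3978 0.3156 0.111 ] [-42.6817 -78.6749 191.3448]
(315, 174, 0.041) [0.4757 0.3539 0.041 ] [  8.3467  -8.3524 261.2847]
[0.4757 0.3539 0.041 ]
```

send_rows(
  steps=[
    {"angular": [0, 0, 0], "dp": [0, 0, 33], "hand": 0},
    {"angular": [0, 0, 0], "dp": [0, 0, 33], "hand": 0},
    {"angular": [0, 0, 0], "dp": [0, 0, 33], "hand": 0},
    {"angular": [0, 0, 0], "dp": [0, 0, 33], "hand": 0},
    {"angular": [0, 0, 0], "dp": [0, 0, 31], "hand": 0},
    {"angular": [0, 0, 0], "dp": [10, 0, 0], "hand": 0},
    {"angular": [0, 0, 0], "dp": [10, 0, 0], "hand": 0},
    {"angular": [0, 0, 0], "dp": [10, 0, -4], "hand": 0},
    {"angular": [0, 0, 0], "dp": [10, 0, -4], "hand": 0},
    {"angular": [0, 0, 0], "dp": [10, 0, -5], "hand": 0},
  ],
)

```text
t: 3.18
ee_pos: [0.4906, 0.3974, 0.1558]
tcp_rot: [[0.165, 0.986, 0.004], [0.986, -0.165, 0.002], [0.003, 0.003, -1.0]]
ft_force: [0.4, 0.0, -1.0]
width: 0.088
finger_force: 0.2
```

send_rows(
  steps=[
    {"angular": [0, 0, 0], "dp": [10, 0, -5], "hand": 0},
    {"angular": [0, 0, 0], "dp": [10, 0, 0], "hand": 0},
    {"angular": [0, 0, 0], "dp": [10, 0, 0], "hand": 0},
    {"angular": [0, 0, 0], "dp": [10, 0, 4], "hand": 0},
    {"angular": [0, 0, 0], "dp": [10, 0, 9], "hand": 0},
    {"angular": [0, 0, 0], "dp": [4, 0, 8], "hand": 0},
    {"angular": [0, 0, 0], "dp": [0, 0, 5], "hand": 0},
    {"angular": [0, 0, 0], "dp": [0, 0, 2], "hand": 0},
    {"angular": [0, 0, 0], "dp": [0, 0, 0], "hand": 0},
  ],
)

```text
t: 3.93
ee_pos: [0.4986, 0.4495, 0.1316]
tcp_rot: [[0.166, 0.986, 0.0], [0.986, -0.166, 0.002], [0.002, -0.0, -1.0]]
ft_force: [-5.2, 0.9, 11.6]
width: 0.0881
finger_force: 6.2
```

send_rows(
  steps=[
    {"angular": [0, 0, 0], "dp": [0, 0, 2], "hand": 0},
    {"angular": [0, 0, 0], "dp": [0, 0, 0], "hand": 0},
    {"angular": [0, 0, 0], "dp": [0, 0, -25], "hand": 0},
    {"angular": [0, 0, 0], "dp": [-26, 0, -22], "hand": 0},
    {"angular": [0, 0, 0], "dp": [-26, 0, 0], "hand": 0},
    {"angular": [0, 0, 0], "dp": [-26, 0, 19], "hand": 0},
    {"angular": [0, 0, 0], "dp": [-26, 0, 19], "hand": 0},
    {"angular": [0, 0, 0], "dp": [-10, 0, 0], "hand": 0},
    {"angular": [0, 0, 0], "dp": [-10, 0, 0], "hand": 0},
    {"angular": [0, 0, 0], "dp": [-10, 0, -4], "hand": 0},
  ],
)

```text
t: 4.77
ee_pos: [0.4763, 0.3157, 0.1406]
tcp_rot: [[0.167, 0.986, -0.001], [0.986, -0.167, -0.0], [-0.0, -0.001, -1.0]]
ft_force: [-0.5, 0.5, 0.1]
width: 0.0882
finger_force: 0.0
```

send_rows(
  steps=[
    {"angular": [0, 0, 0], "dp": [-9, 0, -5], "hand": 0},
    {"angular": [0, 0, 0], "dp": [-9, 0, -5], "hand": 0},
    {"angular": [0, 0, 0], "dp": [-9, 0, -5], "hand": 0},
    {"angular": [0, 0, 0], "dp": [-10, 0, 0], "hand": 0},
    {"angular": [0, 0, 0], "dp": [-10, 0, 0], "hand": 0},
    {"angular": [0, 0, 0], "dp": [-10, 0, 4], "hand": 0},
    {"angular": [0, 0, 0], "dp": [-10, 0, 9], "hand": 0},
    {"angular": [0, 0, 0], "dp": [-4, 0, 8], "hand": 0},
    {"angular": [0, 0, 0], "dp": [0, 0, 5], "hand": 0},
    {"angular": [0, 0, 0], "dp": [0, 0, 2], "hand": 0},
  ],
)

```text
t: 5.6
ee_pos: [0.4644, 0.2446, 0.1301]
tcp_rot: [[0.165, 0.986, -0.003], [0.986, -0.165, -0.004], [-0.005, -0.002, -1.0]]
ft_force: [-21.0, -13.9, 53.4]
width: 0.088
finger_force: 25.7
```

send_rows(
  steps=[
    {"angular": [0, 0, 0], "dp": [0, 0, 0], "hand": 0},
  ],
)

```text
t: 5.68
ee_pos: [0.4643, 0.2446, 0.1304]
tcp_rot: [[0.165, 0.986, -0.003], [0.986, -0.165, -0.004], [-0.005, -0.002, -1.0]]
ft_force: [-17.0, -13.9, 40.4]
width: 0.0879
finger_force: 19.0
```

send_rows(
  steps=[
    {"angular": [0, 0, 0], "dp": [0, 0, -30], "hand": 0},
    {"angular": [0, 0, 0], "dp": [0, 0, -40], "hand": 0},
    {"angular": [0, 0, 0], "dp": [37, -2, -30], "hand": 0},
    {"angular": [0, 0, 0], "dp": [37, -2, -10], "hand": 0},
    {"angular": [0, 0, 0], "dp": [34, -4, 0], "hand": 0},
    {"angular": [0, 0, 0], "dp": [0, 0, 0], "hand": 0},
    {"angular": [0, 0, 0], "dp": [0, 0, 0], "hand": 0},
  ],
)

```text
t: 6.27
ee_pos: [0.4734, 0.3505, 0.2326]
tcp_rot: [[0.163, 0.987, -0.001], [0.987, -0.163, -0.001], [-0.001, -0.001, -1.0]]
ft_force: [-0.2, -0.2, -0.7]
width: 0.0883
finger_force: 0.0
```

Run:
```python
from h import *
np.set_printoptions(precision=4,suppress=True)
s=state();im=vision.get_image('wrist');t=vision.get_image('side')['image']
print(s['t'],s['ee_pos'],s['tcp_rot'],s['joint_positions'],s['ft_force'])
w=im['image'];o=np.zeros((600,640,3),np.uint8);o[:320]=w[:320];o[320:]=cv2.resize(t[180:320,210:530],(640,280))
cv2.imwrite('pics/w2.png',o)
np.save('w2.npy',dict(ee_pos=s['ee_pos'],tcp_rot=s['tcp_rot']),allow_pickle=True)
```

```text
6.2667 [0.4734 0.3505 0.2326] [[ 0.1634  0.9866 -0.0015]
 [ 0.9866 -0.1634 -0.0009]
 [-0.0011 -0.0013 -1.    ]] [ 0.4361  0.2824  1.6327 -0.0002  1.2282  0.6003] [-0.1885 -0.2087 -0.7051]
```

View pics/w2.png

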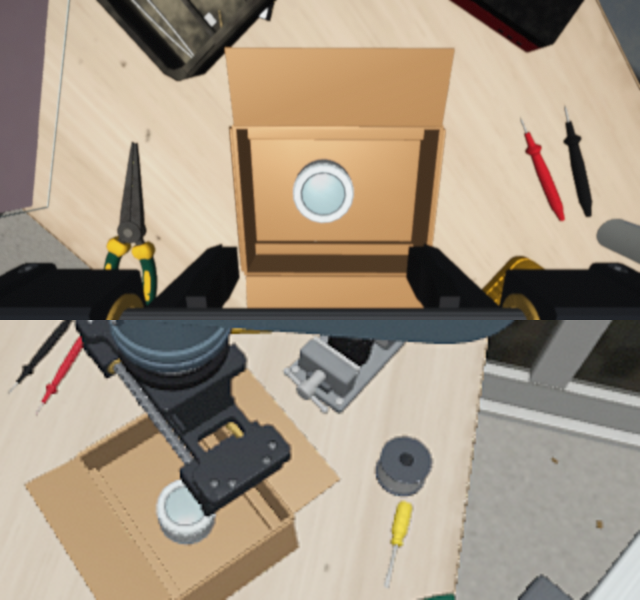

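Both flaps are folded back, and the collar ring is centred near (323,191) in the wrist view. I'll compute the offset with a blob fit.

Run:
```python
from h import *
np.set_printoptions(precision=4,suppress=True)
s=np.load('w2.npy',allow_pickle=True).item();im=vision.get_image('wrist');w=im['image']
hsv=cv2.cvtColor(w,cv2.COLOR_BGR2HSV);m=np.zeros(w.shape[:2],np.uint8)
m[150:232,282:365]=((hsv[...,1]<90)|((hsv[...,0]>60)&(hsv[...,0]<130)))[150:232,282:365]*255
cs=cv2.findContours(m,0,2)[0];c=max(cs,key=cv2.contourArea);e=cv2.fitEllipse(c);print(e,cv2.contourArea(c))
for z in(.041,.03):
    p=atz(im,*e[0],z,s);print(p,s['tcp_rot'].T@(p-s['ee_pos'])*1000)
```

```text
((322.76953125, 189.20669555664062), (61.68703079223633, 63.7949333190918), 0.1929541677236557) 3089.5
[0.4748 0.3584 0.041 ] [  8.2681   0.3638 191.5787]
[0.4743 0.3557 0.03  ] [  5.5061   0.3679 202.5818]
```

send_rows(
  steps=[
    {"angular": [0, 0, 0], "dp": [6, 0, 30], "hand": 0},
    {"angular": [0, 0, 0], "dp": [0, 0, 35], "hand": 0},
    {"angular": [0, 0, 0], "dp": [0, 0, 30], "hand": 0},
    {"angular": [0, 0, 0], "dp": [0, 0, 25], "hand": 0},
    {"angular": [0, 0, 0], "dp": [0, 0, 20], "hand": 0},
    {"angular": [0, 0, 0], "dp": [0, 0, 13], "hand": 0},
    {"angular": [0, 0, 0], "dp": [0, 0, 0], "hand": 0},
    {"angular": [0, 0, 0], "dp": [0, 0, 0], "hand": 0.3},
    {"angular": [0, 0, 0], "dp": [0, 0, 0], "hand": 0.6},
    {"angular": [0, 0, 0], "dp": [0, 0, 0], "hand": 1},
  ],
)

```text
t: 7.25
ee_pos: [0.4762, 0.3556, 0.0827]
tcp_rot: [[0.166, 0.986, 0.003], [0.986, -0.166, 0.001], [0.002, 0.003, -1.0]]
ft_force: [1.1, 0.7, 0.2]
width: 0.0706
finger_force: 0.0
```

send_rows(
  steps=[
    {"angular": [0, 0, 0], "dp": [0, 0, 0], "hand": 1},
    {"angular": [0, 0, 0], "dp": [0, 0, 0], "hand": 1},
    {"angular": [0, 0, 0], "dp": [0, 0, 0], "hand": 1},
    {"angular": [0, 0, 0], "dp": [0, 0, 0], "hand": 1},
    {"angular": [0, 0, 0], "dp": [0, 0, 0], "hand": 1},
  ],
)

```text
t: 7.67
ee_pos: [0.4756, 0.3556, 0.0821]
tcp_rot: [[0.166, 0.986, 0.001], [0.986, -0.166, 0.001], [0.001, 0.001, -1.0]]
ft_force: [-1.6, -0.5, 5.7]
width: 0.0554
finger_force: 30.0
```

send_rows(
  steps=[
    {"angular": [0, 0, 0], "dp": [0, 0, -15], "hand": 1},
    {"angular": [0, 0, 0], "dp": [0, 0, -20], "hand": 1},
    {"angular": [0, 0, 0], "dp": [0, 0, -30], "hand": 1},
    {"angular": [0, 0, 0], "dp": [0, 0, -30], "hand": 1},
    {"angular": [0, 0, 0], "dp": [0, 0, -30], "hand": 1},
    {"angular": [0, 0, 0], "dp": [-20, 4, -10], "hand": 1},
    {"angular": [0, 0, 0], "dp": [-30, 7, 0], "hand": 1},
    {"angular": [0, 0, 0], "dp": [-30, 7, 0], "hand": 1},
    {"angular": [0, 0, 0], "dp": [-30, 7, 0], "hand": 1},
    {"angular": [0, 0, 0], "dp": [-30, 7, 0], "hand": 1},
  ],
)

```text
t: 8.5
ee_pos: [0.4829, 0.2107, 0.216]
tcp_rot: [[0.165, 0.986, 0.0], [0.986, -0.165, -0.0], [-0.0, 0.0, -1.0]]
ft_force: [-0.5, 0.2, -0.8]
width: 0.0558
finger_force: 30.0
```

send_rows(
  steps=[
    {"angular": [0, 0, 0], "dp": [-30, 6, 0], "hand": 1},
    {"angular": [0, 0, 0], "dp": [-30, 6, 0], "hand": 1},
    {"angular": [0, 0, 0], "dp": [-30, 6, 0], "hand": 1},
    {"angular": [0, 0, 0], "dp": [-23, 4, 0], "hand": 1},
    {"angular": [0, 0, 0], "dp": [0, 0, 0], "hand": 1},
    {"angular": [0, 0, 0], "dp": [0, 0, 0], "hand": 1},
    {"angular": [0, 0, 0], "dp": [0, 0, 0], "hand": 1},
  ],
)

```text
t: 9.08
ee_pos: [0.4861, 0.0972, 0.2159]
tcp_rot: [[0.167, 0.986, -0.0], [0.986, -0.167, 0.0], [0.0, -0.0, -1.0]]
ft_force: [-0.3, -0.2, -1.6]
width: 0.0557
finger_force: 30.0
```

Run:
```python
from h import *
np.set_printoptions(precision=4,suppress=True)
s=state();im=vision.get_image('wrist');t=vision.get_image('side')
print(s['t'],s['ee_pos'],s['tcp_rot'],s['joint_positions'],s['ft_force'],s['moment'])
w=im['image'];c=s['ee_pos']
print('seat/spigot/collar proj side',[np.round(proj(t,p)) for p in ([.4867,.0967,.078],[.4867,.0967,.1],c-[0,0,.072])])
print('wrist',[np.round(proj(im,p,s)) for p in ([.4867,.0967,.078],[.4867,.0967,.1],c-[0,0,.072],c-[0,0,.041])])
o=np.zeros((600,800,3),np.uint8)
o[:,:600]=cv2.resize(t['image'][125:225,335:435],(600,600),interpolation=cv2.INTER_CUBIC);o[:250,400:]=cv2.resize(w,(400,250))
cv2.imwrite('pics/w3.png',o)
```

```text
9.0833 [0.4861 0.0972 0.2159] [[ 0.1666  0.986  -0.0001]
 [ 0.986  -0.1666  0.0004]
 [ 0.0004 -0.0001 -1.    ]] [-0.0427  0.1036  1.8826  0.0004  1.1555  0.1245] [-0.3143 -0.2002 -1.5943] [-0.0437  0.1059  0.0273]
seat/spigot/collar proj side [array([388., 180.]), array([389., 174.]), array([392., 161.])]
wrist [array([323., 218.]), array([323., 229.]), array([322., 257.]), array([322., 288.])]
```

View pics/w3.png

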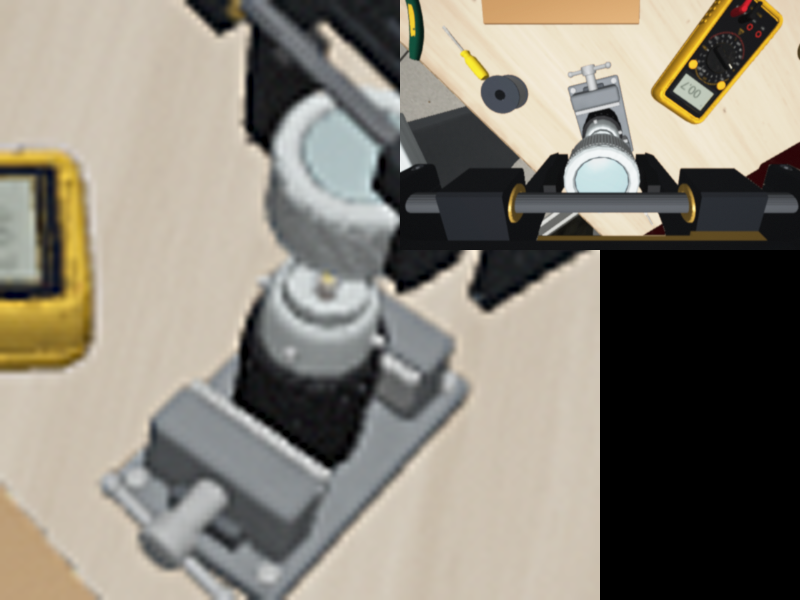

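Run:
```python
from h import *
s=state();im=vision.get_image('wrist');t=vision.get_image('side')
w=im['image'];c=s['ee_pos'];R=s['tcp_rot']
o=np.zeros((600,800,3),np.uint8)
o[:,:400]=cv2.resize(w[180:330,270:370],(400,600),interpolation=cv2.INTER_CUBIC)
o[:,400:]=cv2.resize(t['image'][130:190,372:412],(400,600),interpolation=cv2.INTER_CUBIC)
for h in (.041,.072):
    for k in range(36):
        a=k*np.pi/18;p=c+R@np.array([.028*np.cos(a),.028*np.sin(a),h])
        u,v=proj(im,p,s);q=(int((u-270)*4),int((v-180)*4))
        if q[0]<400:cv2.circle(o,q,2,(0,0,255),-1)
        u,v=proj(t,p);q=(int((u-372)*10+400),int((v-130)*10))
        if q[0]>400:cv2.circle(o,q,2,(0,0,255),-1)
cv2.imwrite('pics/w4.png',o)
```

```text
(no output)
```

View pics/w4.png

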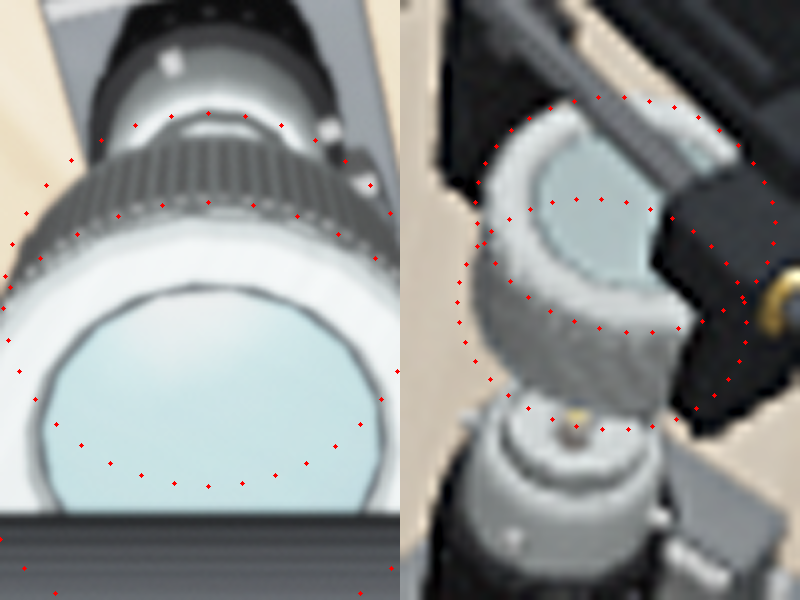

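The red model rings match the collar's top ring in both views, so the collar sits within about 1 mm of the tool axis. The lamp's spigot and its pins lie directly below, so I'm descending.

send_rows(
  steps=[
    {"angular": [0, 0, 0], "dp": [0, 0, 15], "hand": 1},
    {"angular": [0, 0, 0], "dp": [0, 0, 15], "hand": 1},
    {"angular": [0, 0, 0], "dp": [0, 0, 6], "hand": 1},
    {"angular": [0, 0, 0], "dp": [0, 0, 3], "hand": 1},
    {"angular": [0, 0, 0], "dp": [0, 0, 3], "hand": 1},
    {"angular": [0, 0, 0], "dp": [0, 0, 2], "hand": 1},
    {"angular": [0, 0, 0], "dp": [0, 0, 2], "hand": 1},
  ],
)

```text
t: 9.87
ee_pos: [0.4867, 0.097, 0.1704]
tcp_rot: [[0.166, 0.986, 0.001], [0.986, -0.166, 0.0], [0.0, 0.001, -1.0]]
ft_force: [0.7, 0.0, 0.3]
width: 0.0555
finger_force: 30.0
```

send_rows(
  steps=[
    {"angular": [0, 0, 0], "dp": [0, 0, 2], "hand": 1},
    {"angular": [0, 0, 0], "dp": [0, 0, 2], "hand": 1},
    {"angular": [0, 0, 0], "dp": [0, 0, 0], "hand": 1},
  ],
)

```text
t: 10.12
ee_pos: [0.487, 0.0977, 0.1668]
tcp_rot: [[0.167, 0.986, 0.002], [0.986, -0.167, 0.002], [0.002, 0.002, -1.0]]
ft_force: [1.8, 5.1, -1.3]
width: 0.0554
finger_force: 30.0
```

send_rows(
  steps=[
    {"angular": [0, 0, 0], "dp": [1, 0.2, 0], "hand": 1},
    {"angular": [0, 0, 0], "dp": [0, 0, 1.5], "hand": 1},
    {"angular": [0, 0, 0], "dp": [0, 0, 1.5], "hand": 1},
    {"angular": [0, 0, 0], "dp": [0, 0, 1], "hand": 1},
    {"angular": [0, 0, 0], "dp": [0, 0, 0], "hand": 1},
  ],
)

```text
t: 10.53
ee_pos: [0.4872, 0.0983, 0.1629]
tcp_rot: [[0.166, 0.986, 0.001], [0.986, -0.166, 0.001], [0.001, 0.001, -1.0]]
ft_force: [-1.2, 6.2, 8.0]
width: 0.0554
finger_force: 30.0
```

send_rows(
  steps=[
    {"angular": [0, 0, 0.05], "dp": [0.7, 0, 1], "hand": 1},
    {"angular": [0, 0, 0.06], "dp": [0, 0, 0], "hand": 1},
    {"angular": [0, 0, 0.06], "dp": [0, 0, 0], "hand": 1},
    {"angular": [0, 0, 0.06], "dp": [0, 0, 0], "hand": 1},
    {"angular": [0, 0, 0], "dp": [0, 0, 0], "hand": 1},
  ],
)

```text
t: 10.95
ee_pos: [0.4876, 0.0983, 0.1624]
tcp_rot: [[0.389, 0.921, 0.002], [0.921, -0.389, -0.0], [0.0, 0.002, -1.0]]
ft_force: [-2.9, 1.6, 12.1]
width: 0.0553
finger_force: 29.9
```

send_rows(
  steps=[
    {"angular": [0, 0, 0.06], "dp": [0, 0, 0], "hand": 1},
    {"angular": [0, 0, 0.06], "dp": [0, 0, 0], "hand": 1},
    {"angular": [0, 0, 0.06], "dp": [0, 0, 0], "hand": 1},
    {"angular": [0, 0, 0.06], "dp": [0, 0, 0], "hand": 1},
    {"angular": [0, 0, 0], "dp": [0, 0, 0], "hand": 1},
  ],
)

```text
t: 11.37
ee_pos: [0.4873, 0.0983, 0.1617]
tcp_rot: [[0.598, 0.802, 0.001], [0.802, -0.598, -0.0], [0.001, 0.001, -1.0]]
ft_force: [-2.1, 1.1, 5.6]
width: 0.0554
finger_force: 29.8
```

```bash
python3 -c "
from h import *
s=state();print(s['moment'],s['ft_force'],s['ee_pos'],s['joint_positions'])"
```

```text
[ 0.32795855  0.32525211 -0.26881023] [-2.07286127  1.1299441   5.59598586] [0.48726555 0.09831732 0.1617267 ] [-4.00821050e-02  1.89398792e-01  1.91313715e+00 -1.70081557e-04
  1.03774141e+00  6.00544259e-01]
```

send_rows(
  steps=[
    {"angular": [0, 0, 0], "dp": [0, 0, 1.5], "hand": 1},
    {"angular": [0, 0, 0], "dp": [0, 0, 1.5], "hand": 1},
    {"angular": [0, 0, 0], "dp": [0, 0, 0], "hand": 1},
  ],
)

```text
t: 11.62
ee_pos: [0.4876, 0.0984, 0.1606]
tcp_rot: [[0.595, 0.803, 0.001], [0.803, -0.595, -0.0], [0.001, 0.001, -1.0]]
ft_force: [-9.0, 0.6, 24.9]
width: 0.0551
finger_force: 29.8
```

```bash
python3 -c "
from h import *
s=state();print(s['moment'],s['ft_force'],s['ee_pos'],s['joint_positions'])"
```

```text
[ 0.42423949  1.8049121  -0.44973947] [-8.98840165  0.59162941 24.89366399] [0.48755867 0.09836612 0.16060009] [-4.00376724e-02  1.91938492e-01  1.91288816e+00  1.31038160e-05
  1.03556840e+00  5.97835421e-01]
```

send_rows(
  steps=[
    {"angular": [0, 0, 0.02], "dp": [0, 0, -2], "hand": 1},
    {"angular": [0, 0, 0.05], "dp": [0, 0, 0], "hand": 1},
    {"angular": [0, 0, 0.05], "dp": [0, 0, 0], "hand": 1},
    {"angular": [0, 0, 0.05], "dp": [0, 0, 0], "hand": 1},
    {"angular": [0, 0, 0], "dp": [0, 0, 0], "hand": 1},
  ],
)

```text
t: 12.03
ee_pos: [0.4874, 0.0983, 0.1602]
tcp_rot: [[0.724, 0.69, 0.002], [0.69, -0.724, -0.0], [0.001, 0.001, -1.0]]
ft_force: [2.7, 1.9, 0.2]
width: 0.0554
finger_force: 30.0
```

```bash
python3 -c "
from h import *
s=state();print(s['moment'],s['ft_force'],s['ee_pos'],s['tcp_rot'])"
```

```text
[ 0.23122688 -0.28049178  0.03555156] [2.74620897 1.88330461 0.16336282] [0.48739023 0.09830128 0.16016589] [[ 7.23502443e-01  6.90319413e-01  1.82272529e-03]
 [ 6.90320798e-01 -7.23503394e-01 -1.89511893e-04]
 [ 1.18792419e-03  1.39537749e-03 -9.99998321e-01]]
```

send_rows(
  steps=[
    {"angular": [0, 0, 0], "dp": [0, 0, 1.5], "hand": 1},
    {"angular": [0, 0, 0], "dp": [0, 0, 1.5], "hand": 1},
    {"angular": [0, 0, 0], "dp": [0, 0, 0], "hand": 1},
  ],
)

```text
t: 12.28
ee_pos: [0.4874, 0.0984, 0.1571]
tcp_rot: [[0.722, 0.692, 0.002], [0.692, -0.722, -0.0], [0.001, 0.001, -1.0]]
ft_force: [4.1, 2.5, 1.1]
width: 0.0555
finger_force: 30.0
```

```bash
python3 -c "
from h import *
s=state();print(s['moment'],s['ft_force'],s['ee_pos'])"
```

```text
[ 0.32687026 -0.52215684  0.06103313] [4.0764813  2.49729731 1.05479369] [0.48739511 0.09837028 0.15706414]
```

send_rows(
  steps=[
    {"angular": [0, 0, 0.02], "dp": [0.3, 0.3, 2], "hand": 1},
    {"angular": [0, 0, 0.01], "dp": [0, 0, 2], "hand": 1},
    {"angular": [0, 0, 0], "dp": [0, 0, 1.5], "hand": 1},
    {"angular": [0, 0, 0], "dp": [0, 0, 1], "hand": 1},
    {"angular": [0, 0, 0], "dp": [0, 0, 0], "hand": 1},
  ],
)

```text
t: 12.7
ee_pos: [0.4878, 0.0984, 0.1512]
tcp_rot: [[0.743, 0.669, 0.001], [0.669, -0.743, -0.0], [0.001, 0.001, -1.0]]
ft_force: [1.8, 2.1, 8.1]
width: 0.0559
finger_force: 30.0
```

```bash
python3 -c "
from h import *
s=state();print(s['moment'],s['ft_force'],s['ee_pos'])"
```

```text
[ 0.19321056  0.01109771 -0.01608324] [1.77902202 2.10344657 8.09366103] [0.4877609  0.09838067 0.15115168]
```

Spring felt (8 N). I'm pushing on to the hard stop.

send_rows(
  steps=[
    {"angular": [0, 0, 0], "dp": [0, 0, 1], "hand": 1},
    {"angular": [0, 0, 0], "dp": [0, 0, 1], "hand": 1},
    {"angular": [0, 0, 0], "dp": [0, 0, 0], "hand": 1},
  ],
)

```text
t: 12.95
ee_pos: [0.488, 0.0985, 0.15]
tcp_rot: [[0.743, 0.669, 0.001], [0.669, -0.743, -0.0], [0.001, 0.001, -1.0]]
ft_force: [-1.3, 2.2, 15.8]
width: 0.0557
finger_force: 29.9
```

send_rows(
  steps=[
    {"angular": [0, 0, 0], "dp": [0, 0, 1], "hand": 1},
    {"angular": [0, 0, 0], "dp": [0, 0, 1], "hand": 1},
    {"angular": [0, 0, 0], "dp": [0, 0, 0], "hand": 1},
  ],
)

```text
t: 13.2
ee_pos: [0.4882, 0.0986, 0.1496]
tcp_rot: [[0.743, 0.67, 0.002], [0.67, -0.743, -0.0], [0.001, 0.001, -1.0]]
ft_force: [-8.6, 2.7, 30.8]
width: 0.0553
finger_force: 30.0
```

send_rows(
  steps=[
    {"angular": [0, 0, 0], "dp": [-0.2, -0.2, -0.5], "hand": 1},
    {"angular": [0, 0, 0], "dp": [0, 0, 0], "hand": 1},
    {"angular": [0, 0, 0], "dp": [0, 0, 0], "hand": 1},
  ],
)

```text
t: 13.45
ee_pos: [0.4881, 0.0986, 0.1497]
tcp_rot: [[0.743, 0.67, 0.002], [0.67, -0.743, -0.0], [0.002, 0.002, -1.0]]
ft_force: [-4.6, 2.3, 25.0]
width: 0.0555
finger_force: 30.0
```

Run:
```python
from h import *
s=state();im=vision.get_image('wrist');t=vision.get_image('side');print(s['ee_pos'],s['ft_force'],s['moment'])
w=im['image'];c=s['ee_pos'];R=s['tcp_rot']
o=np.zeros((600,800,3),np.uint8)
o[:,:400]=cv2.resize(w[180:330,270:370],(400,600),interpolation=cv2.INTER_CUBIC)
o[:,400:]=cv2.resize(t['image'][145:205,370:410],(400,600),interpolation=cv2.INTER_CUBIC)
for k in range(0,36,1):
    a=k*np.pi/18
    for z,col in ((.078,(0,0,255)),(.109,(0,255,0))):
        u,v=proj(t,[.4878+.028*np.cos(a),.0984+.028*np.sin(a),z]);q=(int((u-370)*10+400),int((v-145)*10))
        if q[0]>400:cv2.circle(o,q,2,col,-1)
cv2.imwrite('pics/w5.png',o)
```

```text
[0.48806943 0.09864292 0.14969021] [-4.57893996  2.28116023 25.01020554] [ 0.23650244  1.06439101 -0.0410648 ]
```

View pics/w5.png

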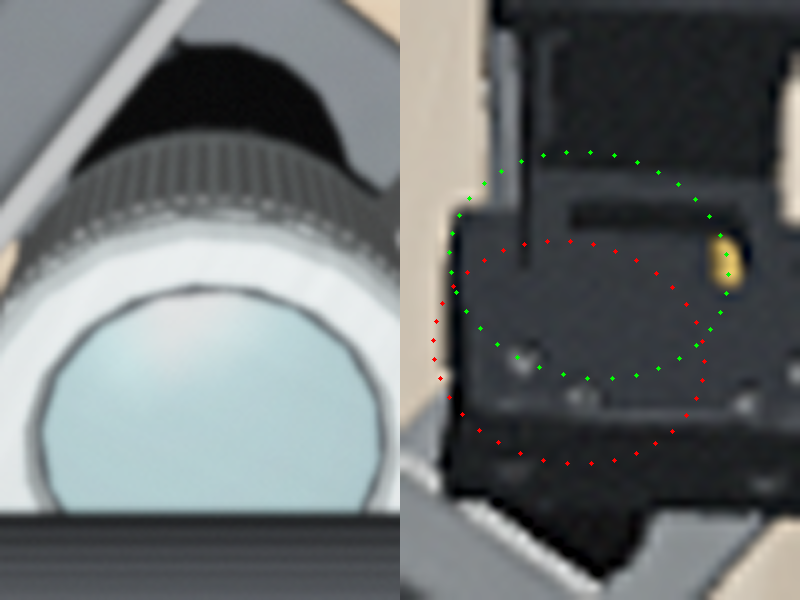

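The wrist view shows the collar unmoved in the grip (lens top still at row 285) and the black body meeting the knurling with no spigot or pins showing. The side view is blocked by the gripper. TCP at 149.7 mm puts the underside at about 78 mm, which is home, and the push is 25 N. Handing in.

```bash
python3 -c "
from cell import workorder
print(workorder.finish_job())"
```

```text
the job is handed in; nothing more can be done
None
```

I handed the job in at about 13.5 s. Both long flaps are folded right back. The collar is on the lamp lens up, keyways over the pins, and the gripper is still holding it fully home with about 25 N, while the bottle, spool and screwdriver were left untouched.

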